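# Change the stock-pot burner over from boil to simmer

## Robot

A 7-joint arm with a two-finger parallel gripper is mounted at the origin on the work surface. World frame = base frame: x ahead of the robot, y to its left, z up, the work surface at z = 0. Lengths are in m, angles in rad, forces in N, time in s.
With the tool pointing down it reaches from about 0.425 to 1.025 m from the base axis. Payload 9.4 kg.
Tool frame: the origin (TCP) lies at the centre of the arm's flange, where the gripper is bolted on; the fingertips stand 186 mm ahead of it and the grasp point (between the pads) lies ctrl.tcp_to_grasp ahead of it (ctrl.tcp_to_grasp is the distance from the TCP to the grasp point, in m); z points along the fingers, y is the line along which they close (so a half turn about z gives the same grasp; the last joint's range is limited). The gripper opens to 93 mm and grips with 3 to 60 N. Pads are 15 mm wide; open, the fingers measure 128 mm over their backs; the gripper's body (75 mm by 188 mm) begins 65 mm behind the grasp point.
Start: joints at [1.223, 0.599, -0.003, 1.599, 0.002, 0.943, -0.08], TCP at [0.194, -0.699, 0.405] pointing down, gripper open.
Joint ranges: [-2.57, 2.57], [-0.35, 1.97], [-1.29, 1.29], [0.11, 2.56], [-1.05, 4.19], [0.11, 1.86], [-2.63, 2.63]. Speed limits (rad/s): [2.22, 2.22, 3.01, 3.01, 3.14, 3.14, 3.14].

## Interface

Orientations are given as a rotation vector (axis times angle).
In Python, from cell import ctrl, snapshot, models gives the robot as it stands.
- The arm moves only by the tool move_arm, never from a script. Its argument "moves" is a list of rows, each a list of 7 numbers: the shift along the tool's x, y, z in mm, then the turn, a rotation vector about the tool's x, y, z in units of 10 degrees (1.0 is 10 degrees), then the closure in counts, from 0 (fully open) to 255 (shut). A call has 1 to 8 rows; each row shifts and turns the commanded pose from where the row before left it, along the tool's axes as they then stand; what a row does not reach is not made up. A row lasts 1/8 s, in which the tool goes at most 62.5 mm and 10.7 degrees, less where a joint would pass 70% of its speed; a pose out of reach is approached as far as the arm can. A call is refused whole if a number of a shift passes 62.5 or a number of a turn 1, either way. A call with a gripper value outside its range is refused whole. The fingers move at their own pace and stop on an object; "force" is the grip in N (left out, the last holds). Time passes only in rows, so rows that do not move let the fingers close. It gives the time, the measured TCP pose, the force, the opening and the grip force at its end, in the units of the state.
- ctrl.state(): the state, without advancing time (a new reading comes with each control period).
- snapshot(name): name is "side" or "top" or "wrist"; returns a dict with "color" (480x640x3 uint8, blue, green, red), "fx", "fy", "cx", "cy" (pixels), "extrinsics" (4x4, takes a point from world to camera coordinates); the wrist camera has in their place "T_tool_cam" (4x4, takes a point from camera to tool coordinates, whose origin is the TCP and whose axes are the flange's). Camera axes: x right, y down, z forward; pixel columns grow to the right and rows downward; lengths in m; the calibration is good to about 2 mm. A picture is of the moment at which its call begins: read the wrist's pose just before it. There is no depth.
- ctrl.sign_off(): hands the job in; it is judged then, once.
Trained networks look in the newest picture that a camera, given by its name, has taken for a name from the list of things; names that differ only in an ending like _2 or _b are one class to them, and where a whole thing is asked for, a point or a joint stands for the part that bears it (a point fixed in the world has none). Each returns a list of dicts, best first, with "score" (0 to 1); they miss things now and then, are a little off and sometimes report something else, mostly with a low value. They report only what shows in the picture. A call takes as long as a camera call.
- models.spot_in(camera, query): "at" ([column, row] in pixels, amid what is visible of it).
- models.place_of(camera, query): "at" ([column, row] in pixels: a listed point, or the origin of a listed thing).
The state is a dict: "clock": time; "q": joint angles; "joint_velocities": joint speeds; "tau": joint torques, N m; "tool_pos": TCP position; "orientation": TCP orientation; "wrist_force": force on the tool from outside, world axes, zero at the start; "ft_torque": the same for the moment, N m; "opening": opening from 0.0 (shut) to 1.0 (fully open); "grip_force": force on a finger pad.
Only numpy, scipy, OpenCV 4.12 (cv2) and the standard library are available. Lean on these libraries where they do the work, as an engineer would, in place of code of your own. Each camera call takes 0.05 s, during which the arm holds its last target. There are 200 camera calls.

## Task

The pot has come to the boil, so change the burner over to its small inner ring: press the inner ring's tap down to free it and turn it anticlockwise, past full, until its pointer is at the simmer stud. Only then shut the outer ring's tap, all the way until its handle springs up and locks at off. Leave the pot and everything else on the table where they are.

Things in the scene. Friction and masses are not known exactly. Their poses are not given: they have to be found in the camera images.
- inner_tap: Fixed body of the inner ring's tap, upright on the gas manifold (27 mm steel pipe, axis 50 mm above the table). Known by its thin black mixing tube towards the burner (18 mm, bell 28 mm) and narrower brass drum (42 mm). The taps are 120 mm apart along the manifold; which one is nearer the robot varies. Origin: table level under the tap's upright axis. x: along the manifold, away from the robot; y: towards the burner.
- inner_dial (a point): Centre of the inner tap's round steel dial plate (84 mm in diameter), on its upper face, 91 mm above the table. x: towards the off mark (a thin bar), y: towards the full mark (a broad block), z: up; the simmer mark (a small round stud) is 150 degrees anticlockwise from off. Marks are 3 mm high, 32 to 41 mm from the axis, just outside the pointer.
- inner_grip (a point): The inner tap's handle: a black upright bar over the dial, 12 mm thick, 28 mm high, its underside 14 mm above the plate when up at off. It runs from 24 mm behind the axis to 30 mm in front; the front 8 mm is a nose 6 mm thick, the pointer. This point: on the axis, 9 mm below the bar's top. x: where the pointer points, y: across the bar. Moves with the handle.
- inner_handle (a joint): Angle of the inner tap's handle (rad), anticlockwise from above: 0 off, 1.571 full, 2.618 simmer, 3.665 end stop. Starts at off. Locked at off unless pressed down 6 mm or more. From 0.3 rad on it stays down and turns unpressed, stiffly (about 0.1 N m), staying where it is left. Turned back to off and let go, it springs up and locks.
- inner_stem (a joint): How far the inner tap's handle is pressed down (m): 0 = up, locked at off; about 0.005 = where it rests when open; 0.008 = bottom. Spring: 8 N at first, about 14 N at the bottom.
- outer_tap: Fixed body of the outer ring's tap, upright on the gas manifold (27 mm steel pipe, axis 50 mm above the table). Known by its thick black mixing tube towards the burner (34 mm, bell 50 mm) and wider brass drum (50 mm). The taps are 120 mm apart along the manifold; which one is nearer the robot varies. Origin: table level under the tap's upright axis. x: along the manifold, away from the robot; y: towards the burner.
- outer_dial (a point): Centre of the outer tap's round steel dial plate (84 mm in diameter), on its upper face, 91 mm above the table. x: towards the off mark (a thin bar), y: towards the full mark (a broad block), z: up; the simmer mark (a small round stud) is 150 degrees anticlockwise from off. Marks are 3 mm high, 32 to 41 mm from the axis, just outside the pointer.
- outer_grip (a point): The outer tap's handle: a black upright bar over the dial, 12 mm thick, 28 mm high, its underside 14 mm above the plate when up at off. It runs from 24 mm behind the axis to 30 mm in front; the front 8 mm is a nose 6 mm thick, the pointer. This point: on the axis, 9 mm below the bar's top. x: where the pointer points, y: across the bar. Moves with the handle.
- outer_handle (a joint): Angle of the outer tap's handle (rad), anticlockwise from above: 0 off, 1.571 full, 2.618 simmer, 3.665 end stop. Starts near full. Locked at off unless pressed down 6 mm or more. From 0.3 rad on it stays down and turns unpressed, stiffly (about 0.1 N m), staying where it is left. Turned back to off and let go, it springs up and locks.
- outer_stem (a joint): How far the outer tap's handle is pressed down (m): 0 = up, locked at off; about 0.005 = where it rests when open; 0.008 = bottom. Spring: 8 N at first, about 14 N at the bottom.
- burner: Stock-pot burner: square steel frame 320 x 320 mm, trivet top 110 mm above the table, two cast-iron rings under the pot; the manifold with the two taps runs 250 mm to the right (-y) of its centre. Fixed to the table. Origin: table level under its centre; x along the manifold, away from the robot; z up.
- pot: Bystander: lidded steel saucepot, 200 mm in diameter, 128 mm high with its lid knob, standing on the burner's trivet (which is 110 mm above the table). Origin: centre of its underside.
- shaker: Bystander: steel spice shaker with a domed perforated top, 70 mm in diameter, 98 mm high, beside the taps. Origin: centre of its underside.
- ramekin: Bystander: small white ceramic bowl, 80 mm across, 40 mm high, beside the taps. Origin: centre of its underside.
- oil_bottle: Bystander: green glass oil bottle, 70 mm in diameter, 240 mm high. Origin: centre of its underside.
- loaf_a: Bystander: long bread loaf, 270 x 66 x 66 mm, on the white board (15 mm thick). Origin: centre of its underside.
- loaf_b: Bystander: the other bread loaf on the board, of the same size. Origin: centre of its underside.

How it is judged:
By the outcome, as a careful person would: the job done as asked, in the order asked, and still so for the second after the job is handed in, with the robot touching nothing.
It also fails if it takes over 64 s, if anything falls off the work surface, if the arm or the gripper's body presses on something with over 40 N, if the wrist force passes 120 N, or if a joint passes its speed limit or range.

## Working session

There is one attempt and no reset: what is moved stays moved. The work goes in short steps, Python scripts to look and compute and a tool call to move; the robot and the scene stay as the last step left them, time stands still between calls to the robot, and variables do not carry over. Pictures are saved under pics/ and viewed, at most 10 in all, crops included, and the job is handed in when it is done.

Besides the shell and the picture viewer there is one more tool, called after ">>>" as name(argument=value, ...), one argument or row to a line, values as JSON. move_arm: Moves the arm, as the interface text tells. Its arguments: {"type":"object","properties":{"moves":{"type":"array"},"force":{"type":"number"}},"required":["moves"]}

```bash
mkdir -p pics; cat > h.py <<'E'
import numpy as np, cv2
from scipy.spatial.transform import Rotation as R
from cell import ctrl, snapshot, models
def cam(name):
    s=ctrl.state(); im=snapshot(name)
    K=np.array([[im["fx"],0,im["cx"]],[0,im["fy"],im["cy"]],[0,0,1]])
    if name=="wrist":
        T=np.eye(4);T[:3,:3]=R.from_rotvec(s["orientation"]).as_matrix();T[:3,3]=s["tool_pos"]
        W=T@np.array(im["T_tool_cam"])
    else: W=np.linalg.inv(np.array(im["extrinsics"]))
    return im["color"],K,W
def onz(px,K,W,z):
    d=W[:3,:3]@np.linalg.solve(K,[px[0],px[1],1]); return W[:3,3]+d*(z-W[2,3])/d[2]
def proj(p,K,W):
    c=np.linalg.inv(W)@np.r_[p,1]; u=K@c[:3]; return u[:2]/u[2]
E
python3 - <<'E'
from h import *
print(ctrl.state(), ctrl.tcp_to_grasp)
for n in ["top","side"]:
    im,K,W=cam(n); cv2.imwrite(f"pics/{n}0.png",im); print(n,W[:3,3].round(3))
    for q,z in [("inner_dial",.091),("outer_dial",.091),("inner_grip",.124),("outer_grip",.119),("inner_tap",0),("outer_tap",0),("burner",0),("shaker",0),("ramekin",0),("oil_bottle",0),("pot",.11)]:
        for d in models.place_of(n,q)[:2]: print(q,np.round(d["at"]),round(d["score"],2),onz(d["at"],K,W,z).round(3))
E
```

```text
{'clock': 0.0, 'q': array([ 1.22332528,  0.60010194, -0.00254409,  1.60014105,  0.0018435 ,
        0.94290566, -0.07982326]), 'joint_velocities': array([ 0.00071835,  0.00129411,  0.00134234, -0.0001788 ,  0.00132797,
       -0.00047148, -0.00054413]), 'tau': array([ 4.21462910e-04, -7.65073800e+01,  1.49759263e+00, -2.52348393e+01,
       -5.24560141e-02,  1.67224032e-02,  1.23157224e-04]), 'tool_pos': array([ 0.19386514, -0.69838109,  0.40387251]), 'orientation': array([-3.11133933e+00, -4.23920429e-01,  6.03064546e-04]), 'wrist_force': array([-0.39791175,  0.13275575,  0.38973325]), 'ft_torque': array([ 0.00566828, -0.04684296,  0.02209571]), 'grip_force': 0.0, 'opening': 1.0029687393894864} 0.1673
top [ 0.422 -0.072  1.157]
inner_dial [286. 226.] 0.8 [0.598 0.001 0.091]
outer_dial [281. 287.] 0.62 [0.477 0.012 0.091]
inner_grip [445. 344.] 0.25 [ 0.367 -0.3    0.124]
outer_grip [462. 224.] 0.75 [ 0.595 -0.341  0.119]
outer_grip [280. 288.] 0.56 [0.473 0.01  0.119]
inner_tap [289. 236.] 0.64 [0.591 0.001 0.   ]
outer_tap [287. 288.] 0.8 [0.478 0.005 0.   ]
shaker [344. 306.] 0.86 [ 0.441 -0.115  0.   ]
ramekin [342. 243.] 0.58 [ 0.576 -0.113  0.   ]
ramekin [280. 287.] 0.43 [0.48 0.02 0.  ]
oil_bottle [443. 341.] 0.82 [ 0.365 -0.324  0.   ]
pot [155. 244.] 0.7 [0.561 0.257 0.11 ]
side [0.184 0.623 0.932]
inner_dial [283. 258.] 0.81 [0.593 0.001 0.091]
outer_dial [332. 278.] 0.93 [0.474 0.006 0.091]
inner_grip [281. 250.] 0.83 [0.591 0.009 0.124]
outer_grip [330. 277.] 0.69 [0.47  0.026 0.119]
outer_grip [233. 348.] 0.69 [0.556 0.25  0.119]
inner_tap [284. 283.] 0.7 [0.599 0.001 0.   ]
inner_tap [234. 352.] 0.35 [ 0.604  0.201 -0.   ]
outer_tap [331. 301.] 0.95 [0.481 0.    0.   ]
burner [240. 383.] 0.74 [0.556 0.255 0.   ]
shaker [367. 277.] 0.73 [ 0.436 -0.098  0.   ]
ramekin [318. 250.] 0.95 [ 0.572 -0.123  0.   ]
pot [231. 349.] 0.66 [0.562 0.249 0.11 ]
pot [357. 162.] 0.31 [ 0.57  -0.344  0.11 ]
```

```bash
python3 - <<'E'
import cv2,numpy as np
a=cv2.imread("pics/top0.png"); b=cv2.imread("pics/side0.png")
c=cv2.resize(a[190:330,230:400],None,fx=3.5,fy=3.5,interpolation=cv2.INTER_CUBIC)
cv2.imwrite("pics/t1.png",c); 
E
```

```text
(no output)
```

View pics/top0.png

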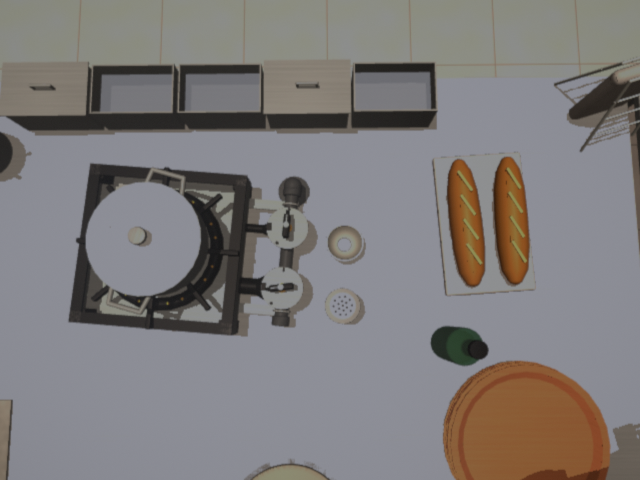

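View pics/t1.png

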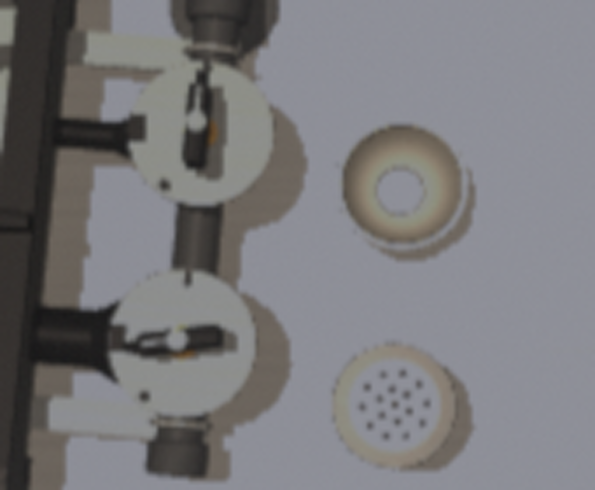

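The top view shows the inner tap at the far end, dial near px (287,227), with its pointer at off. The outer tap is nearer, dial near (283,287), with its handle pointing left, close to full. I'm raising the arm and moving it over the taps for a wrist view.

>>> move_arm(
  moves=[
    [0,0,-40,0,0,0.98,0],
    [0,0,-40,0,0,0.97,0],
    [19,-48,0,0,0,0,0],
    [19,-48,0,0,0,0,0],
    [19,-48,0,0,0,0,0],
    [19,-48,0,0,0,0,0],
    [19,-48,0,0,0,0,0],
    [19,-48,0,0,0,0,0],
  ],
  force=60,
)

```text
clock: 2.2
tool_pos: [0.3282, -0.4176, 0.485]
orientation: [3.139, -0.109, 0.001]
wrist_force: [0.7, 0.1, 0.8]
opening: 0.999
grip_force: 0.0
```

>>> move_arm(
  moves=[
    [19,-48,0,0,0,0,0],
    [19,-48,0,0,0,0,0],
    [19,-48,0,0,0,0,0],
    [19,-48,0,0,0,0,0],
    [20,-48,0,0,0,0,0],
    [20,-48,0,0,0,0,0],
    [20,-48,0,0,0,0,0],
    [20,-48,0,0,0,0,0],
  ],
)

```text
clock: 3.2
tool_pos: [0.5105, -0.0454, 0.485]
orientation: [3.14, -0.109, 0.001]
wrist_force: [-0.0, -0.9, -0.1]
opening: 0.999
grip_force: 0.0
```

>>> move_arm(
  moves=[
    [20,-48,0,0,0,0,0],
    [0,0,0,0,0,0,0],
    [0,0,0,0,0,0,0],
  ],
)

```text
clock: 3.58
tool_pos: [0.533, -0.0009, 0.4846]
orientation: [3.139, -0.109, -0.001]
wrist_force: [-0.1, 0.3, -0.2]
opening: 1.001
grip_force: 0.0
```

```bash
python3 - <<'E'
from h import *
s=ctrl.state(); print(s["clock"],s["tool_pos"],s["orientation"],s["q"].round(2))
im,K,W=cam("wrist"); cv2.imwrite("pics/w1.png",im); print(W.round(3))
for q,z in [("inner_dial",.091),("outer_dial",.091),("inner_grip",.124),("outer_grip",.119)]:
    for d in models.place_of("wrist",q)[:2]: print(q,np.round(d["at"]),round(d["score"],2),onz(d["at"],K,W,z).round(4))
E
```

```text
3.575 [ 0.53300524 -0.00087243  0.48459369] [ 3.13917025e+00 -1.09068866e-01 -7.85085953e-04] [ 0.04  0.29 -0.18  1.93  0.06  0.93 -1.82]
[[-0.07  -0.954 -0.291  0.615]
 [-0.998  0.067  0.019 -0.007]
 [ 0.001  0.292 -0.956  0.464]
 [ 0.     0.     0.     1.   ]]
outer_dial [312. 255.] 0.7 [0.4786 0.0097 0.091 ]
inner_grip [312. 149.] 0.87 [0.5951 0.001  0.124 ]
outer_grip [311. 266.] 0.72 [0.4766 0.0112 0.119 ]
```

View pics/w1.png

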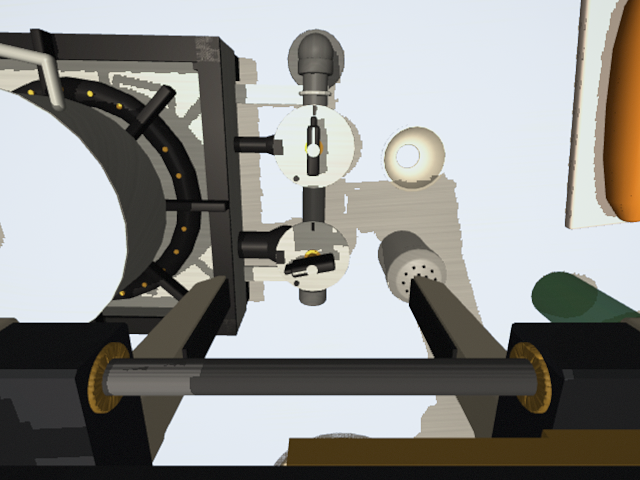

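The wrist view shows the inner dial near (314,147) with its pointer up at off. The outer dial is near (313,256), with its handle pointing left and slightly past full. Next I'm enlarging both dials for angles and axes.

```bash
python3 - <<'E'
import cv2,numpy as np
a=cv2.imread("pics/w1.png")
f=lambda r,c:cv2.resize(a[r:r+90,c:c+90],None,fx=4.4,fy=4.4,interpolation=cv2.INTER_CUBIC)
cv2.imwrite("pics/w1c.png",np.hstack([f(100,270),f(212,270)]))
E
```

```text
(no output)
```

View pics/w1c.png

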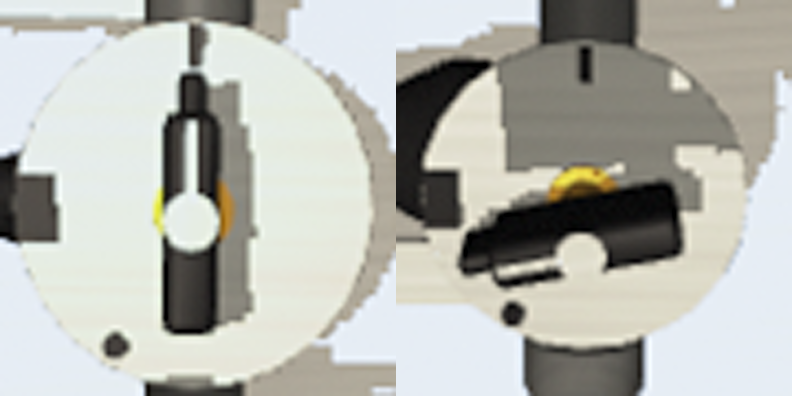

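```bash
python3 - <<'E'
from h import *
im,K,W=cam("wrist")
L=lambda u,v,z:onz((270+u/4.4-.4,100+v/4.4-.4),K,W,z)
Q=lambda u,v,z:onz((270+(u-396)/4.4-.4,212+v/4.4-.4),K,W,z)
a=lambda d:np.degrees(np.arctan2(d[1],d[0])).round(1)
ic,id_=L(190,220,.133),L(196.5,201,.091); oc,od=Q(581,257,.128),Q(584,196,.091)
print("inner cap,dial",ic,id_,"outer",oc,od)
print("manifold",a(ic-oc),a(id_-od))
print("inner off",a(L(196,52,.094)-id_),"simmer",a(L(116,345,.094)-id_)-150,"full",a(L(38,208,.094)-id_)-90)
print("outer off",a(Q(586,64,.094)-od),"simmer",a(Q(513,313,.094)-od)-150,"full",a(Q(441,198,.094)-od)-90)
print("outer bar",a(Q(495,283,.128)-Q(680,250,.128)),"inner bar",a(L(190,110,.133)-L(190,325,.128)))
s=ctrl.state();M=R.from_rotvec(s["orientation"]).as_matrix()
print("in tool: inner cap",M.T@(ic-s["tool_pos"])*1000, "dial",M.T@(id_-s["tool_pos"])*1000,"yaw",a(M[:,0]),M[:,2])
E
```

```text
inner cap,dial [ 0.59540129 -0.00099256  0.133     ] [ 0.59715232 -0.00197062  0.091     ] outer [0.47545807 0.00953462 0.128     ] [0.47681453 0.00936812 0.091     ]
manifold -5.0 -5.4
inner off -4.2 simmer -4.300000000000011 full -1.9000000000000057
outer off -5.3 simmer -4.800000000000011 full -5.099999999999994
outer bar 96.7 inner bar -4.5
in tool: inner cap [ 62.17409668  -4.90761476 351.85112732] dial [ 63.98423496  -4.06536159 393.8515644 ] yaw -4.1 [ 1.27454349e-04 -2.20086560e-04 -9.99999968e-01]
```

>>> move_arm(
  moves=[
    [32,-2,0,0,0,0.09,100],
    [31,-2.5,0,0,0,0,100],
    [0,0,50,0,0,0,100],
    [0,0,50,0,0,0,100],
    [0,0,50,0,0,0,100],
    [0,0,25,0,0,0,100],
    [0,0,18,0,0,0,100],
    [0,0,0,0,0,0,100],
  ],
  force=10,
)

```text
clock: 4.88
tool_pos: [0.5963, -0.0011, 0.2909]
orientation: [3.138, -0.134, -0.002]
wrist_force: [-0.4, -0.1, 0.4]
opening: 0.605
grip_force: 0.0
```

>>> move_arm(
  moves=[
    [0,0,0,0,0,0,190],
    [0,0,0,0,0,0,255],
    [0,0,0,0,0,0,255],
    [0,0,0,0,0,0,255],
  ],
  force=10,
)

```text
clock: 5.38
tool_pos: [0.5965, -0.0008, 0.2921]
orientation: [-3.139, 0.134, -0.001]
wrist_force: [0.0, 0.5, 0.9]
opening: 0.228
grip_force: 0.0
```

```bash
python3 - <<'E'
from h import *
s=ctrl.state();M=R.from_rotvec(s["orientation"]).as_matrix()
print(s["clock"],s["tool_pos"],M.T@s["wrist_force"],M.T@s["ft_torque"],s["opening"],s["grip_force"],s["q"].round(2))
im,K,W=cam("wrist"); cv2.imwrite("pics/w2.png",im)
im,K,W=cam("side"); c=proj([.595,0,.12],K,W).astype(int); print(c)
b=im[c[1]-60:c[1]+60,c[0]-60:c[0]+60]
cv2.imwrite("pics/s2.png",np.hstack([cv2.imread("pics/w2.png")[:480,100:500],cv2.resize(b,(400,480))]))
E
```

```text
5.375 [ 0.59645349 -0.00082376  0.29211358] [-0.03164575 -0.50976388 -0.94952273] [ 0.06653202 -0.05352346  0.00024661] 0.22763844649603468 0.0 [-0.    0.59 -0.13  1.99  0.14  0.57 -1.89]
[281 248]
```

View pics/s2.png

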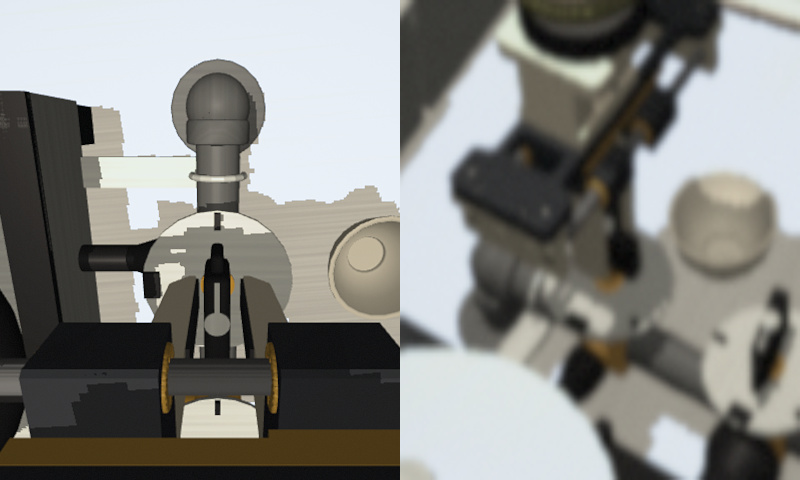

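The handle is centred between the fingers, which are still closing, so I'll continue.

>>> move_arm(
  moves=[
    [0,0,0,0,0,0,255],
    [0,0,0,0,0,0,255],
    [0,0,0,0,0,0,255],
  ],
  force=10,
)

```text
clock: 5.85
tool_pos: [0.5965, -0.0, 0.2919]
orientation: [-3.138, 0.133, -0.001]
wrist_force: [0.4, 5.6, 4.2]
opening: 0.128
grip_force: 10.0
```

>>> move_arm(
  moves=[
    [0,0,0,0,0,0,255],
    [0,0,0,0,0,0,255],
    [0,0,0,0,0,0,255],
  ],
  force=50,
)

```text
clock: 6.22
tool_pos: [0.5965, -0.0, 0.2919]
orientation: [-3.138, 0.133, -0.001]
wrist_force: [0.3, 5.3, 4.1]
opening: 0.124
grip_force: 50.0
```

>>> move_arm(
  moves=[
    [0,0,3,0,0,0,255],
    [0,0,3,0,0,0,255],
    [0,0,1.5,0,0,0,255],
    [0,0,0,0,0,0,255],
  ],
)

```text
clock: 6.72
tool_pos: [0.5965, -0.0, 0.2851]
orientation: [-3.138, 0.133, -0.001]
wrist_force: [-3.8, 6.3, 12.3]
opening: 0.123
grip_force: 50.0
```

>>> move_arm(
  moves=[
    [0,-1,1.5,0,0,0,255],
    [0,0,0,0,0,0,255],
    [0,0,0,0,0,-0.5,255],
    [0,0,0,0,0,-0.5,255],
  ],
)

```text
clock: 7.22
tool_pos: [0.5966, 0.0005, 0.2838]
orientation: [-3.138, -0.145, -0.001]
wrist_force: [-3.2, 3.5, 14.8]
opening: 0.126
grip_force: 50.0
```

>>> move_arm(
  moves=[
    [0,0,0,0,0,-0.8,255],
    [0,0,0,0,0,-0.8,255],
    [0,0,0,0,0,-0.8,255],
    [0,0,0,0,0,0,255],
  ],
)

```text
clock: 7.72
tool_pos: [0.5963, 0.0011, 0.2838]
orientation: [-3.039, -0.794, -0.002]
wrist_force: [-3.6, 5.9, 15.4]
opening: 0.123
grip_force: 50.0
```

```bash
python3 - <<'E'
from h import *
s=ctrl.state();M=R.from_rotvec(s["orientation"]).as_matrix()
print(s["clock"],s["tool_pos"],"F",M.T@s["wrist_force"],"T",M.T@s["ft_torque"],s["opening"],s["q"].round(2),"yaw",np.degrees(np.arctan2(M[1,0],M[0,0])))
im,K,W=cam("wrist"); cv2.imwrite("pics/w3.png",im[150:450,150:550])
E
```

```text
7.725 [0.59634434 0.00105732 0.28384177] F [ -0.21550891  -6.95516011 -15.38323877] T [ 1.74767443 -0.35441773 -0.01621588] 0.12332473905518582 [ 0.11  0.62 -0.3   1.99  0.32  0.58 -1.47] yaw 29.270166348030553
```

View pics/w3.png

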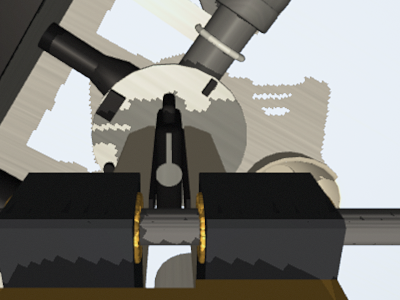

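The handle has turned about 34° with the tool, so I'll go on turning towards simmer.

>>> move_arm(
  moves=[
    [0,-1,-2,0,0,-0.8,255],
    [0,0,0,0,0,-0.8,255],
    [0,0,0,0,0,-0.8,255],
    [0,0,0,0,0,-0.8,255],
    [0,0,0,0,0,-0.8,255],
    [0,0,0,0,0,-0.8,255],
    [0,0,0,0,0,-0.4,255],
    [0,0,0,0,0,0,255],
  ],
)

```text
clock: 8.78
tool_pos: [0.5953, 0.0021, 0.2853]
orientation: [-2.384, -2.044, -0.0]
wrist_force: [-6.0, 5.1, 13.2]
opening: 0.124
grip_force: 50.0
```

>>> move_arm(
  moves=[
    [1,-1,0,0,0,-0.8,255],
    [0,0,0,0,0,-0.8,255],
    [0,0,0,0,0,-0.8,255],
    [0,0,0,0,0,-0.8,255],
    [0,0,0,0,0,-0.8,255],
    [0,0,0,0,0,-0.8,255],
    [0,0,0,0,0,-0.8,255],
    [0,0,0,0,0,0,255],
  ],
)

```text
clock: 9.78
tool_pos: [0.5939, 0.002, 0.2848]
orientation: [-1.145, -2.923, 0.003]
wrist_force: [-7.2, 1.7, 13.5]
opening: 0.125
grip_force: 50.0
```

```bash
python3 - <<'E'
from h import *
s=ctrl.state();M=R.from_rotvec(s["orientation"]).as_matrix()
print(s["clock"],s["tool_pos"],"F",M.T@s["wrist_force"],s["opening"],s["q"].round(2),"yaw",np.degrees(np.arctan2(M[1,0],M[0,0])))
E
```

```text
9.775 [0.59392273 0.00197864 0.28477978] F [  6.44760154  -3.72726581 -13.47668842] 0.1254136865962818 [ 0.43  0.73 -0.82  1.97  0.76  0.78 -0.01] yaw 137.22069854458243
```

>>> move_arm(
  moves=[
    [-1,0,-1,0,0,-0.8,255],
    [0,0,0,0,0,0,255],
    [0,0,0,0,0,0,100],
    [0,0,0,0,0,0,100],
    [0,0,0,0,0,0,100],
    [0,0,0,0,0,0,100],
  ],
)

```text
clock: 10.52
tool_pos: [0.596, 0.0013, 0.2856]
orientation: [-0.942, -2.997, 0.0]
wrist_force: [-0.6, 0.7, -0.5]
opening: 0.505
grip_force: 0.0
```

>>> move_arm(
  moves=[
    [0,0,-40,0,0,0,100],
    [0,0,-50,0,0,0,100],
    [0,0,-50,0,0,0,100],
    [0,0,-40,0,0,0,100],
    [0,0,0,0,0,0,100],
  ],
)

```text
clock: 11.15
tool_pos: [0.5963, 0.0021, 0.4687]
orientation: [0.941, 2.992, 0.002]
wrist_force: [-1.2, 0.4, -0.5]
opening: 0.606
grip_force: 0.0
```

```bash
python3 - <<'E'
from h import *
s=ctrl.state();M=R.from_rotvec(s["orientation"]).as_matrix()
print(s["clock"],s["tool_pos"],"F",s["wrist_force"],s["opening"],s["q"].round(2),"yaw",np.degrees(np.arctan2(M[1,0],M[0,0])))
im,K,W=cam("wrist"); cv2.imwrite("pics/w4.png",im); np.savez("w4.npz",K=K,W=W)
c=proj([.595,0,.11],K,W);print(c)
for q,z in [("inner_dial",.091),("inner_grip",.119)]:
    for d in models.place_of("wrist",q)[:2]: print(q,np.round(d["at"]),round(d["score"],2),onz(d["at"],K,W,z).round(4))
x,y=(c-60).astype(int); x=max(x,0);y=max(y,0);print(x,y)
cv2.imwrite("pics/w4c.png",cv2.resize(im[y:y+120,x:x+120],(600,600),interpolation=cv2.INTER_CUBIC))
E
```

```text
11.15 [0.59627548 0.00207706 0.46869308] F [-1.20298775  0.37954394 -0.48253905] 0.6064132671385656 [ 0.58  0.55 -1.03  1.79  0.53  1.1   0.32] yaw 145.09461034258499
[316.08516431 211.84629857]
inner_dial [315. 207.] 0.91 [ 0.5939 -0.0006  0.091 ]
inner_grip [314. 215.] 0.93 [ 0.5946 -0.0021  0.119 ]
256 151
```

View pics/w4c.png

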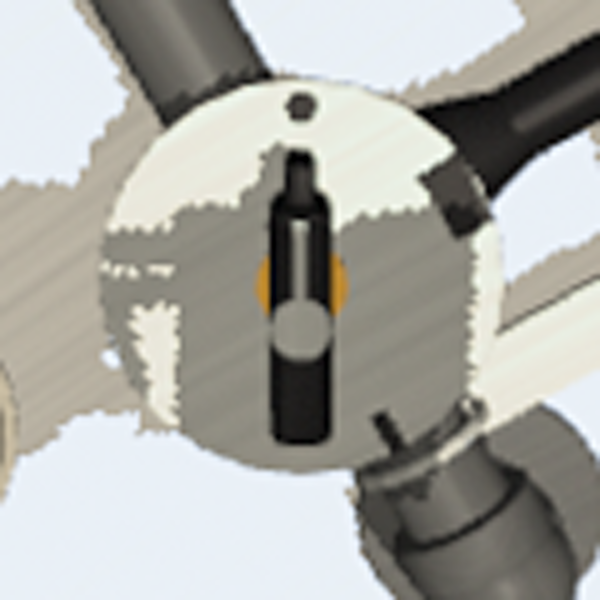

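The pointer (300,160 in the crop) is in line with the simmer stud (300,107), so the inner tap is done. Next is the outer tap.

>>> move_arm(
  moves=[
    [0,0,0,0,0,0.8,100],
    [0,0,0,0,0,0.8,100],
    [0,0,0,0,0,0.8,100],
    [0,0,0,0,0,0.8,100],
    [0,0,0,0,0,0.8,100],
    [0,0,0,0,0,0.84,100],
  ],
)

```text
clock: 12.05
tool_pos: [0.5957, 0.0012, 0.4639]
orientation: [-2.092, -2.341, 0.003]
wrist_force: [0.2, 0.0, -0.3]
opening: 0.609
grip_force: 0.0
```

>>> move_arm(
  moves=[
    [7,-39,0,0,0,0,100],
    [7,-39,0,0,0,0,100],
    [8,-40,0,0,0,0,100],
    [0,0,0,0,0,0,100],
    [0,0,0,0,0,0,100],
  ],
)

```text
clock: 12.68
tool_pos: [0.4767, 0.0092, 0.4652]
orientation: [-2.088, -2.347, 0.0]
wrist_force: [-0.2, -0.7, 0.1]
opening: 0.608
grip_force: 0.0
```

```bash
python3 - <<'E'
from h import *
s=ctrl.state();M=R.from_rotvec(s["orientation"]).as_matrix()
print(s["clock"],s["tool_pos"],s["opening"],s["q"].round(2),"yaw",np.degrees(np.arctan2(M[1,0],M[0,0])))
im,K,W=cam("wrist")
c=proj([.476,0.01,.11],K,W)
for q,z in [("outer_dial",.091),("outer_grip",.119)]:
    for d in models.place_of("wrist",q)[:2]: print(q,np.round(d["at"]),round(d["score"],2),onz(d["at"],K,W,z).round(4))
x,y=(c-60).astype(int);x=max(x,0);y=max(y,0);print(x,y)
cv2.imwrite("pics/w5c.png",cv2.resize(im[y:y+120,x:x+120],(600,600),interpolation=cv2.INTER_CUBIC))
E
```

```text
12.675 [0.47670695 0.00917529 0.46522309] 0.6080769285290468 [ 0.54  0.33 -0.87  2.04  0.31  0.91 -0.38] yaw 96.69505869170588
outer_dial [316. 204.] 0.94 [0.4735 0.0142 0.091 ]
outer_grip [318. 215.] 0.68 [0.4758 0.01   0.119 ]
258 153
```

View pics/w5c.png

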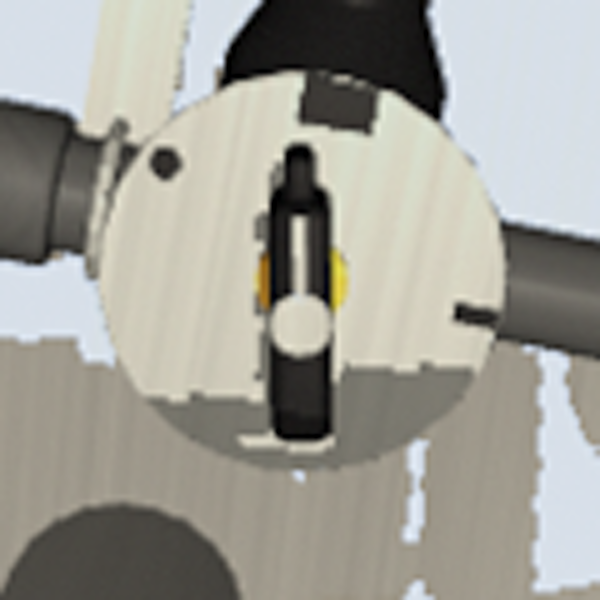

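The pads line up with the handle, whose cap is at (300,325) in the crop. I'll descend and grip.

>>> move_arm(
  moves=[
    [0,0,50,0,0,0,100],
    [0,0,50,0,0,0,100],
    [0,0,45,0,0,0,100],
    [0,0,20,0,0,0,100],
    [0,0,13,0,0,0,100],
    [0,0,0,0,0,0,255],
    [0,0,0,0,0,0,255],
    [0,0,0,0,0,0,255],
  ],
  force=10,
)

```text
clock: 13.82
tool_pos: [0.4764, 0.0094, 0.2885]
orientation: [2.087, 2.346, 0.001]
wrist_force: [0.3, -0.3, 0.2]
opening: 0.335
grip_force: 0.0
```

>>> move_arm(
  moves=[
    [0,0,0,0,0,0,255],
    [0,0,0,0,0,0,255],
    [0,0,0,0,0,0,255],
    [0,0,0,0,0,0,255],
    [0,0,0,0,0,0,255],
  ],
  force=10,
)

```text
clock: 14.45
tool_pos: [0.4756, 0.0093, 0.2878]
orientation: [-2.088, -2.348, 0.002]
wrist_force: [-4.2, -1.2, 6.3]
opening: 0.127
grip_force: 10.0
```

>>> move_arm(
  moves=[
    [0,0,0,0,0,0,255],
    [0,0,0,0,0,0,255],
    [0,0,0,0,0,0,255],
  ],
  force=50,
)

```text
clock: 14.82
tool_pos: [0.4756, 0.0093, 0.2878]
orientation: [-2.088, -2.348, 0.002]
wrist_force: [-3.9, -0.7, 5.6]
opening: 0.126
grip_force: 50.0
```

>>> move_arm(
  moves=[
    [0,-0.5,1,0,0,0.8,255],
    [0,0,0,0,0,0.8,255],
    [0,0,0,0,0,0.8,255],
    [0,0,0,0,0,0.8,255],
    [0,0,0,0,0,0.8,255],
    [0,0,0,0,0,0.8,255],
    [0,0,0,0,0,0,255],
  ],
)

```text
clock: 15.7
tool_pos: [0.4744, 0.0097, 0.2871]
orientation: [2.863, 1.294, -0.004]
wrist_force: [-6.8, -0.2, 11.4]
opening: 0.123
grip_force: 50.0
```

>>> move_arm(
  moves=[
    [0,0,1,0,0,0.8,255],
    [0,0,0,0,0,0.8,255],
    [0,0,0,0,0,0.8,255],
    [0,0,0,0,0,0.8,255],
    [0,0,0,0,0,0.8,255],
    [0,0,0,0,0,0.8,255],
    [0,0,0,0,0,0.5,255],
    [0,0,0,0,0,0,255],
  ],
)

```text
clock: 16.7
tool_pos: [0.4741, 0.0107, 0.286]
orientation: [-3.139, 0.117, 0.005]
wrist_force: [-10.2, 4.8, 13.3]
opening: 0.124
grip_force: 50.0
```

```bash
python3 - <<'E'
from h import *
s=ctrl.state();M=R.from_rotvec(s["orientation"]).as_matrix()
print(s["clock"],s["tool_pos"],"F",M.T@s["wrist_force"],"T",M.T@s["ft_torque"],s["opening"],s["q"].round(2),"yaw",np.degrees(np.arctan2(M[1,0],M[0,0])))
E
```

```text
16.7 [0.47410565 0.01068911 0.28600452] F [-10.52791043  -4.0434075  -13.21943436] T [ 1.17863314 -1.97292525  0.05955802] 0.12438955018200566 [-0.04  0.5  -0.14  2.26  0.17  0.39 -1.97] yaw -4.251691694838759
```

>>> move_arm(
  moves=[
    [-1.5,-0.5,0,0,0,0.16,255],
    [0,0,0,0,0,0,255],
    [0,0,0,0,0,0,255],
  ],
)

```text
clock: 17.08
tool_pos: [0.4736, 0.0108, 0.2862]
orientation: [-3.137, 0.159, 0.001]
wrist_force: [-4.8, 3.1, 12.7]
opening: 0.128
grip_force: 50.0
```

```bash
python3 - <<'E'
from h import *
s=ctrl.state();M=R.from_rotvec(s["orientation"]).as_matrix()
print(s["clock"],s["tool_pos"],"F",M.T@s["wrist_force"],"T",M.T@s["ft_torque"],"yaw",np.degrees(np.arctan2(M[1,0],M[0,0])))
E
```

```text
17.075 [0.47356337 0.01079673 0.28624926] F [ -5.09018369  -2.55433476 -12.6793179 ] T [ 0.613316   -1.17819588 -0.22688729] yaw -5.7853977380517065
```

Torque has built up at the off stop. I'll release, lift and check.

>>> move_arm(
  moves=[
    [0,0,0,0,0,0,100],
    [0,0,0,0,0,0,100],
    [0,0,0,0,0,0,100],
    [0,0,0,0,0,0,100],
    [0,0,-45,0,0,0,100],
    [0,0,-45,0,0,0,100],
    [0,0,-45,0,0,0,100],
    [0,0,-45,0,0,0,100],
  ],
)

```text
clock: 18.08
tool_pos: [0.4739, 0.01, 0.4672]
orientation: [-3.137, 0.162, -0.0]
wrist_force: [0.2, 0.9, -0.6]
opening: 0.611
grip_force: 0.0
```

>>> move_arm(
  moves=[
    [0,0,0,0,0,0,100],
    [0,0,0,0,0,0,100],
  ],
)

```text
clock: 18.32
tool_pos: [0.4739, 0.01, 0.4652]
orientation: [3.137, -0.161, -0.001]
wrist_force: [-0.1, 0.2, -0.7]
opening: 0.611
grip_force: 0.0
```

```bash
python3 - <<'E'
from h import *
im,K,W=cam("wrist")
c=proj([.476,0.01,.11],K,W); x,y=(c-60).astype(int);x=max(x,0);y=max(y,0);print(x,y,c,ctrl.state()["tool_pos"])
d=im[max(0,y-130):y+120,x-60:x+200]
im2,K2,W2=cam("side"); c2=proj([.535,0,.11],K2,W2).astype(int)
e=im2[c2[1]-65:c2[1]+65,c2[0]-65:c2[0]+65]
f=lambda a,w:cv2.resize(a,(w,400),interpolation=cv2.INTER_CUBIC)
cv2.imwrite("pics/end.png",np.hstack([f(im[y:y+120,x:x+120],400),f(e,400)]))
E
```

```text
258 152 [318.17268698 212.92479942] [0.47383955 0.00997276 0.46474537]
```

View pics/end.png

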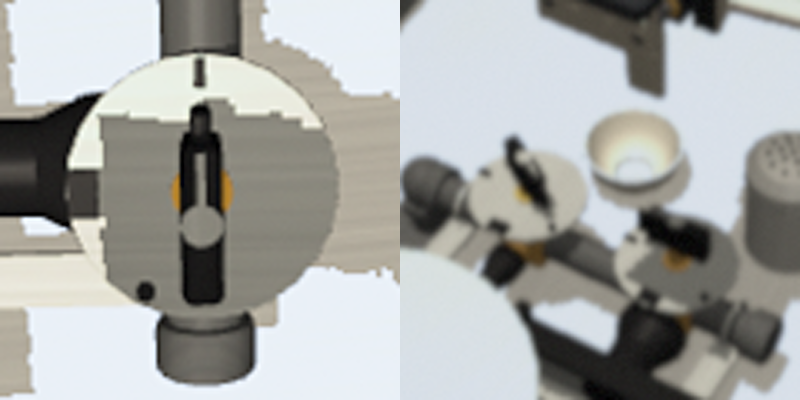

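In the wrist view the outer pointer (200,105) lines up with the off bar (199,72). The cap now sits 12.3 px from the dial centre, against 11 px before, so the handle has sprung up. In the side view the inner handle is still at simmer.

```bash
python3 -c "
from cell import ctrl
print(ctrl.sign_off())"
```

```text
the job is handed in; nothing more can be done
None
```

The job is done and handed in: the inner tap is at simmer, then the outer tap was shut and its handle sprang up at off, about 18 s in; the arm touched only the two handles.

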